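Clamp a square tube in the inclined quick-release fixture

TASK

The sliding jaw of the tilted tacking fixture stands too close to its end stop: squeeze and hold the thumb button on the jaw's upright grip to free it, and slide the jaw back far enough for the long square tube. Set the tube down gently in the cradle, flat on the sloping face and against the two lugs, then with the button held again slide the jaw up until the tube is clamped between jaw and end stop without play, and let go so that the button springs out and locks it. Leave everything else standing where it is.

Things in the scene. Friction and masses are not known exactly. Their poses are not given: they have to be found in the camera images.
- cradle (a point): Where the tube's centre belongs once clamped, on the fixture: a bare steel plate, 165 by 270 mm, sloping up away from the robot at 35 deg and turned by the fixture's yaw. Axes: x up the slope, y level along plate and rail, z square off the plate. Here (mm): plate surface z -18, lower edge x -35, upper edge x 130; rail along y at x 75 to 112, top z -1. About 80 mm above the table.
- stop_face (a point): Middle of the clamping face of the fixed end stop, a dark steel block 48 (x) by 14 (y) by 40 mm high; axes as cradle, 60 mm to -y of it. The face looks to +y, towards the jaw.
- lug_mid (a point): Midway between the two dark lugs that hold the tube's lower side, 18 mm down-slope (-x) of cradle, axes as cradle: faces in the plane x 0 of this point, 8 mm thick, 26 mm high off the plate, spanning y -60 to -42 and 42 to 60 mm, free between for a finger. The tube mostly slides down the plate onto them by itself.
- grip (a point): Pinch point on the carriage, moves with it, axes as cradle: centre of a grey upright grip (36 mm along y, 22 mm up and 26 mm down in z from here) with the black thumb button on its +x (up-slope) side (24 by 28 mm). Fixed side x -17, button face x +17 out, +11 pressed: 34 mm wide, 28 mm squeezed. Carriage block and jaw arm lie below z -26.
- jaw_face (a point): Middle of the flat clamping face of the jaw, a steel arm 14 mm thick (y), 28 mm high, that reaches down-slope from the carriage across the tube's lane; axes as cradle. The face looks to -y, to the end stop; the tube goes between. The grip is 94 mm up-slope, 28 mm to +y and 44 mm in z from here.
- carriage (a joint): Carriage travel in m, 0 to 0.15, grows as the jaw leaves the end stop (+y of cradle). Gap between the faces is 0.020 + this; clamped on the 120 mm tube it reads 0.100. Starts at 0.01 to 0.06. With the button out a pawl locks it in notches every 0.008 (one at 0.100); with the button in it slides with 1 to 2 N and stays where left.
- release (a joint): How far the thumb button is pressed in, m: 0 out (pawl in a notch, locked), 0.006 fully in; the carriage is free only from about 0.0055, and holds some 50 N before. The spring takes 6 N to start, 10 N fully in; a grip of 25 N or more keeps it in. Let go between notches, the pawl slips into the nearer one, taking the carriage along, or rests on a tooth. Starts out.
- tube_mid (a point): Centre of the loose bare-steel square tube to be clamped: 36 by 36 mm section, 120 mm long, open ends, 3 mm wall, about 0.36 kg. x along its length. It lies flat on the table; centre 18 mm up.
- can0_mid (a point): Bystander: capped round steel canister, 53 mm across, 120 mm tall, standing near the tube; centre half-way up. Leave alone.
- can1_mid (a point): Bystander: canister like the first, on the tube's other side. Leave alone.
- can2_mid (a point): Bystander: canister like the first, standing behind the fixture. Leave alone.
- offcut_mid (a point): Bystander: short offcut of the same square tube, 45 mm long, off one end of the tube; its centre. Leave alone.
- discs_mid (a point): Bystander: pile of round metal discs, 56 mm across, 12 mm high, off the other end of the tube; its centre. Leave alone.
- hammer_mid (a point): Bystander: hammer lying in front of the fixture, 18 mm high, 165 mm long along x (handle to -x, head at +50 mm). Leave alone.
- clamp_mid (a point): Bystander: screw clamp lying on the table, 16 mm high, about 110 mm by 70 mm. Leave alone.
Mind the look-alikes: they are no part of the job. What is shaped like the part that bears tube_mid but green or orange is not meant.

How it is judged:
By the outcome, as a careful person would: the job done as asked, in the order asked, and still so for the second after the job is handed in, with the robot touching nothing.
It also fails if it takes over 62 s, if anything falls off the work surface, if the arm or the gripper's body presses on something with over 40 N, if the wrist force passes 120 N, or if a joint passes its speed limit or range.

ROBOT

A 6-joint arm with a two-finger parallel gripper is mounted at the origin on the work surface. World frame = base frame: x ahead of the robot, y to its left, z up, the work surface at z = 0. Lengths are in m, angles in degrees, forces in N, time in s.
With the tool pointing down it reaches from about 0.4 to 0.825 m from the base axis. Payload 7 kg.
Tool frame: the origin (TCP) lies midway between the tips of the shut fingers; the grasp point (between the pads) lies 19 mm behind it; z points along the fingers, y is the direction in which the jaws open and shut (so a half turn about z gives the same grasp; the last joint's range is limited). The gripper opens to 88 mm and grips with 3 to 60 N. Pads are 19 mm wide; open, the fingers measure 130 mm over their backs; the gripper's body (78 mm by 193 mm) begins 47 mm behind the grasp point.
Start: joints at [-54.712, 20.546, 0.682, 0, -70.136, -16.507], TCP at [0.217, -0.639, 0.227] pointing down, gripper open.
Joint ranges: [-176.03, 176.03], [-82.01, 121.73], [-58.28, 71.71], [-173.87, 95.51], [-174.79, -0.11], [-173.66, 173.66]. Speed limits (degrees/s): [136.94, 136.94, 172.46, 180, 180, 180].

INTERFACE

Orientations are given as a 3x3 rotation matrix whose columns are the frame's x, y, z axes.
In Python, from rig import robot gives the robot as it stands. Calls block until the motion is done:
- robot.goto(position, orientation): joint-space move of the TCP to a pose.
- robot.servo_line(position, ori=None, speed=0.15): straight line of the TCP; ori=None keeps the orientation; speed is the mean speed in m/s.
- robot.movej(angles): joint-space move.
- robot.move_gripper(opening): opening from 0.0 (shut) to 1.0 (fully open); the grip force is fixed at half the most; returns when the fingers have stopped.
- robot.dwell(seconds).
- robot.ik(position, orientation): joint angles nearest the present ones, or None.
- robot.grab_frame(name): name is "scene" or "top" or "wrist"; returns (picture, depth): 420x560x3 uint8, red, green, blue; 420x560 float32, m along the optical axis (not along the pixel's ray), 0 where there is no reading.
- robot.camera_info(name): a dict with "vfov" (degrees; the focal length in pixels is half the picture's height over the tangent of half this angle, whatever the lens; pixels are square), "cx", "cy" (the principal point, pixels), "view" (4x4, takes a point from world to camera coordinates); the wrist camera has in their place "T_tool_cam" (4x4, takes a point from camera to tool coordinates, whose origin is the TCP and whose axes are the flange's). Camera axes: x right, y down, z forward; pixel columns grow to the right and rows downward; lengths in m; the calibration is good to about 2 mm. The wrist camera is an equidistant fisheye: a pixel r from the principal point sees the ray r / f radians off the axis. A picture is of the moment at which its call begins: read the wrist's pose just before it. camera_info takes no time and is no camera call.
A pose or a line that the arm cannot do raises robot.Unreachable and nothing moves.
- robot.job_done(): hands the job in, once; it reports no verdict.
Readings, each from a call of its own:
- robot.read_t(): time.
- robot.read_qpos(): joint angles.
- robot.read_qvel(): joint speeds.
- robot.read_effort(): joint torques, N m.
- robot.read_position(): TCP position.
- robot.read_tcp_rot(): TCP orientation.
- robot.read_force(): force on the tool from outside, world axes, zero at the start.
- robot.read_ft_torque(): the same for the moment, N m.
- robot.read_grip_width(): opening from 0.0 (shut) to 1.0 (fully open).
Only numpy, scipy, OpenCV 4.12 (cv2) and the standard library are available. Lean on these libraries where they do the work, as an engineer would, in place of code of your own. Each camera call takes 0.05 s, during which the arm holds its last target.

## Working session

There is one attempt and no reset: what is moved stays moved. The work goes in short steps, each a Python script; the robot and the scene stay as the last script left them, time stands still between calls to the robot, and variables do not carry over. Pictures are saved under pics/ and viewed, and the job is handed in when it is done.

```bash
ls; mkdir -p pics; python3 - <<'E'
from rig import robot
import cv2,numpy as np
for n in("scene","top","wrist"):
    c=robot.camera_info(n); print(n,{k:np.round(v,4).tolist() if not isinstance(v,str) else v for k,v in c.items()})
    p,d=robot.grab_frame(n); cv2.imwrite(f"pics/{n}0.png",p[:,:,::-1]); np.savez(f"{n}0.npz",p=p,d=d)
print(robot.read_t(),robot.read_position(),robot.read_tcp_rot(),robot.read_force(),robot.read_grip_width())
E
```

```text
pics
scene {'vfov': 56.1, 'cx': 280.7298, 'cy': 212.69, 'view': [[0.7246, 0.689, 0.0147, -0.41], [0.403, -0.4063, -0.8201, -0.0862], [-0.5591, 0.6001, -0.5721, 1.2729], [0.0, 0.0, 0.0, 1.0]]}
top {'vfov': 48.7618, 'cx': 279.3921, 'cy': 213.9907, 'view': [[0.0208, -0.9997, -0.0096, 0.0169], [-0.9915, -0.0194, -0.129, 0.55], [0.1288, 0.0122, -0.9916, 1.1619], [0.0, 0.0, 0.0, 1.0]]}
wrist {'vfov': 65.7065, 'cx': 278.7582, 'cy': 209.1773, 'T_tool_cam': [[0.0008, -0.9525, -0.3046, 0.0825], [1.0, 0.0009, -0.0001, -0.0013], [0.0003, -0.3046, 0.9525, -0.1589], [0.0, 0.0, 0.0, 1.0]]}
0.15 [ 0.21718518 -0.63874552  0.22587167] [[-9.46778108e-01 -3.21886523e-01 -5.29500379e-04]
 [-3.21886923e-01  9.46777490e-01  1.09224154e-03]
 [ 1.49741209e-04  1.20454962e-03 -9.99999263e-01]] [ 0.02185141 -0.62244116 -0.39961455] 1.0043253983526668
```

View pics/scene0.png

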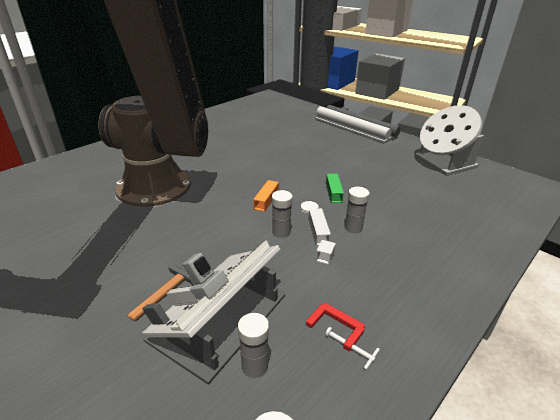

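View pics/top0.png

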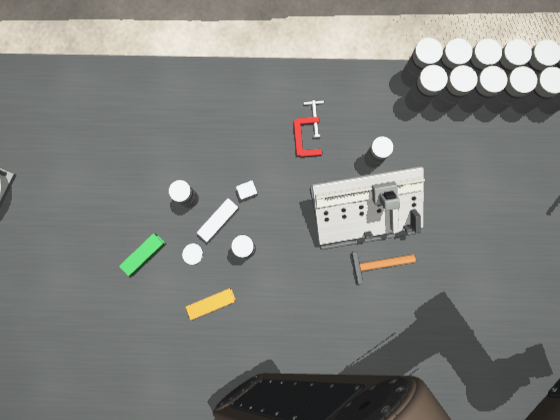

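View pics/wrist0.png

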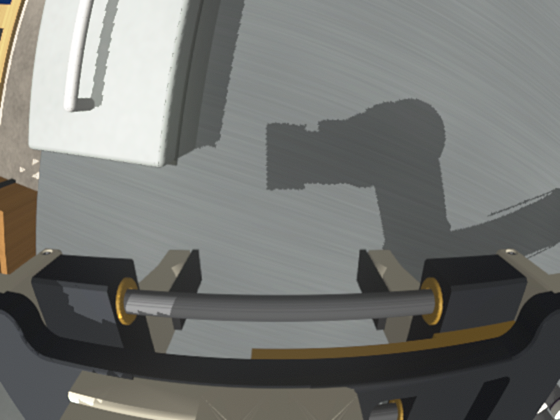

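```bash
cat > h.py <<'E'
import numpy as np,cv2
from rig import robot
def cloud(n,d,info=None):
    c=info or robot.camera_info(n); h,w=d.shape; f=h/2/np.tan(np.radians(c["vfov"]/2))
    v,u=np.mgrid[:h,:w]; P=np.stack([(u-c["cx"])/f*d,(v-c["cy"])/f*d,d],-1)
    V=np.array(c["view"]); R,t=V[:3,:3],V[:3,3]
    return (P-t)@R
def proj(n,X):
    c=robot.camera_info(n); f=210/np.tan(np.radians(c["vfov"]/2)); V=np.array(c["view"]); p=np.atleast_2d(X)@V[:3,:3].T+V[:3,3]
    return np.c_[p[:,0]/p[:,2]*f+c["cx"],p[:,1]/p[:,2]*f+c["cy"]]
E
python3 - <<'E'
from h import *
im=cv2.imread("pics/top0.png"); 
a=cv2.resize(im[155:280,295:435],None,fx=5,fy=5,interpolation=cv2.INTER_CUBIC); cv2.imwrite("pics/ta.png",a[:600])
a=cv2.resize(im[170:330,110:270],None,fx=3.7,fy=3.7,interpolation=cv2.INTER_CUBIC); cv2.imwrite("pics/tb.png",a[:600])
im=cv2.imread("pics/scene0.png")
a=cv2.resize(im[235:385,125:300],None,fx=4,fy=4,interpolation=cv2.INTER_CUBIC); cv2.imwrite("pics/sa.png",a[:600])
C=cloud("top",np.load("top0.npz")["d"])
for u,v in [(217,220),(247,190),(192,254),(180,191),(242,246),(382,147),(370,262),(310,130),(340,230),(340,200),(340,183),(142,255),(210,305),(250,330)]: print((u,v),C[v,u].round(3))
E
```

```text
(217, 220) [0.531 0.189 0.035]
(247, 190) [0.611 0.113 0.037]
(192, 254) [0.443 0.254 0.013]
(180, 191) [0.59  0.269 0.118]
(242, 246) [0.46  0.114 0.121]
(382, 147) [ 0.708 -0.22   0.121]
(370, 262) [ 0.432 -0.21   0.011]
(310, 130) [ 0.786 -0.05   0.002]
(340, 230) [ 0.509 -0.125  0.063]
(340, 200) [ 0.576 -0.119  0.116]
(340, 183) [ 0.615 -0.117  0.132]
(142, 255) [0.437 0.377 0.039]
(210, 305) [0.315 0.198 0.036]
(250, 330) [0.252 0.097 0.006]
```

```bash
ls pics
```

```text
sa.png
scene0.png
ta.png
tb.png
top0.png
wrist0.png
```

View pics/ta.png

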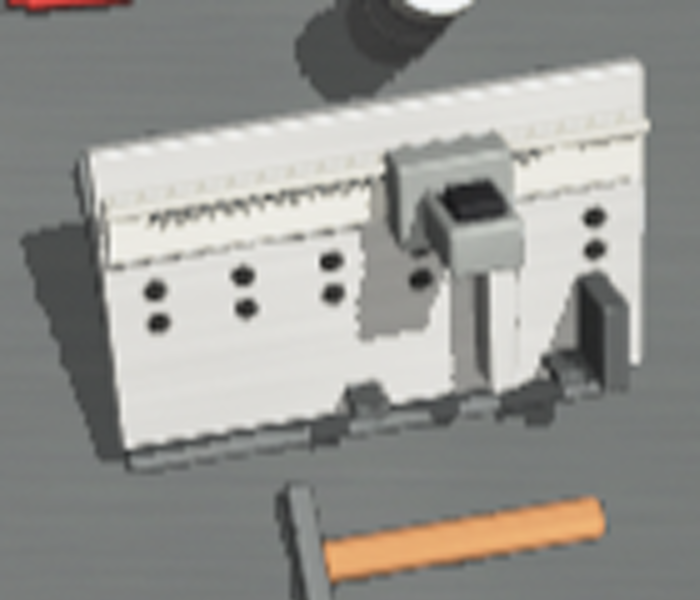

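View pics/tb.png

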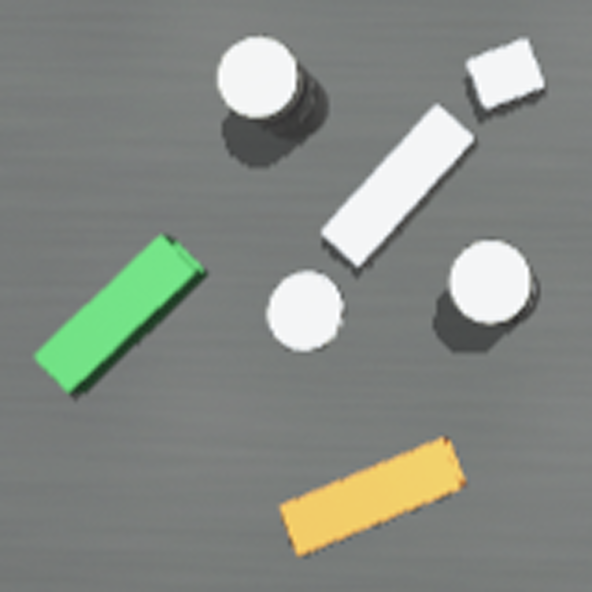

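View pics/sa.png

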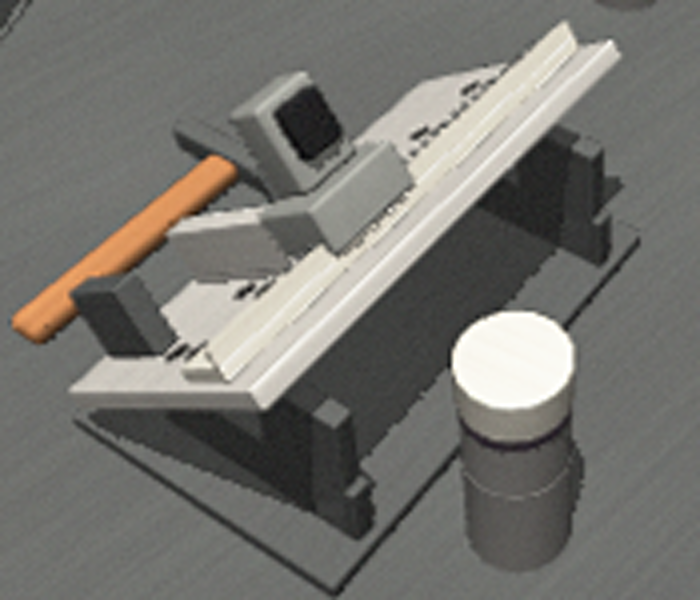

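```bash
cat > fix.py <<'E'
from h import *
def fitplane(P,it=6):
    ok=np.ones(len(P),bool)
    for _ in range(it):
        c=P[ok].mean(0); n=np.linalg.svd(P[ok]-c,full_matrices=False)[2][2]; r=(P-c)@n; ok=abs(r)<max(.0015,2*np.median(abs(r[ok])))
    return c,n*np.sign(n[2]),r[ok].std()
for n in("top","scene"):
    C=cloud(n,np.load(n+"0.npz")["d"]); P=C.reshape(-1,3)
    tab=P[(P[:,0]>.3)&(P[:,0]<.8)&(abs(P[:,1])<.4)&(abs(P[:,2])<.015)]; print(n,"table z",np.median(tab[:,2]))
    m=(P[:,0]>.46)&(P[:,0]<.68)&(P[:,1]>-.36)&(P[:,1]<-.02)&(P[:,2]>.03)&(P[:,2]<.22); Q=P[m]
    # RANSAC
    best=0; rng=np.random.default_rng(0)
    for _ in range(600):
        a,b,c=Q[rng.choice(len(Q),3,False)]; k=np.cross(b-a,c-a); L=np.linalg.norm(k)
        if L<1e-4: continue
        k/=L; k*=np.sign(k[2]+1e-9)
        if abs(np.degrees(np.arccos(k[2]))-35)>4: continue
        s=(abs((Q-a)@k)<.002).sum()
        if s>best: best=s;ba,bk=a,k
    I=abs((Q-ba)@bk)<.003; c,k,s=fitplane(Q[I])
    x=np.array([0,0,1])-k*k[2]; x/=np.linalg.norm(x); y=np.cross(k,x)
    print("slope",np.degrees(np.arccos(k[2])),"yaw normal",np.degrees(np.arctan2(x[1],x[0])),"res",s,best,len(Q))
    L=np.c_[(Q-c)@x,(Q-c)@y,(Q-c)@k]
    on=abs(L[:,2])<.003
    r=cv2.minAreaRect((L[on][:,:2]*1000).astype(np.float32)); print("rect",r)
    np.savez(n+"fix.npz",c=c,x=x,y=y,k=k,L=L); print("c",c,"ext",L[on].min(0),L[on].max(0), "percent",np.percentile(L[on],[.5,99.5],axis=0).round(4).tolist())
E
python3 fix.py
```

```text
top table z 0.0006569156055606815
slope 35.2058655631416 yaw normal 10.861307164667952 res 0.0008541506363387389 2992 6656
rect ((3.6472549438476562, -11.74896240234375), (270.8256530761719, 167.21580505371094), 89.5840835571289)
c [ 0.56048799 -0.1843042   0.0873995 ] ext [-0.07982766 -0.14676975 -0.00299704] [0.0880469  0.12386957 0.00299899] percent [[-0.0784, -0.146, -0.0029], [0.0859, 0.1224, 0.0029]]
scene table z 0.00028782796650414456
slope 34.98533001616518 yaw normal 10.796527269053499 res 0.0005062245905974142 1719 6593
rect ((-13.529121398925781, 23.659996032714844), (166.9083251953125, 269.30047607421875), 0.29321515560150146)
c [ 0.57762659 -0.21828839  0.09692313] ext [-0.09668549 -0.11076388 -0.00299101] [0.07049099 0.15869133 0.00299342] percent [[-0.0941, -0.1104, -0.0029], [0.0693, 0.1561, 0.0028]]
```

```bash
cat > fix2.py <<'E'
from h import *
yaw=np.radians(10.7); s=np.radians(35)
x=np.array([np.cos(yaw)*np.cos(s),np.sin(yaw)*np.cos(s),np.sin(s)]); y=np.array([-np.sin(yaw),np.cos(yaw),0]); k=np.cross(x,y)
R=np.c_[x,y,k]
ctr=[]
for n,(a,b) in {"top":(3.65,-11.75),"scene":(-13.53,23.66)}.items():
    z=np.load(n+"fix.npz"); p=z["c"]+z["x"]*a/1e3+z["y"]*b/1e3; ctr.append(p); print(n,"plate ctr",p.round(4))
pc=np.mean(ctr,0); O=pc-R@[.0475,0,-.018]   # y=0 at plate centre for now
for n in("top","scene"):
    P=cloud(n,np.load(n+"0.npz")["d"]).reshape(-1,3); L=(P-O)@R*1000
    on=(abs(L[:,0]-47)<100)&(abs(L[:,1])<150)&(L[:,2]>-60)&(L[:,2]<90); L=L[on]
    print(n,"plate z",np.median(L[abs(L[:,2]+18)<4][:,2]))
    H=lambda m,ax,lo,hi,w=2: [(int(e),int(c)) for e,c in zip(np.arange(lo,hi,w),np.histogram(L[m][:,ax],np.arange(lo,hi+w,w))[0]) if c]
    st=(L[:,2]>-8)&(L[:,2]<30)&(L[:,0]<35)&(L[:,0]>-30)
    print(" y of low blocks",H(st,1,-140,140))
    lg=(L[:,0]<-16)&(L[:,0]>-30)&(L[:,2]>-10)&(L[:,2]<12)
    print(" lugs y",H(lg,1,-140,140)); print(" lug x",H(lg&(L[:,1]<10),0,-40,0,1))
    g=(L[:,2]>25)&(L[:,0]>30); print(" grip top z",H(g,2,20,90)); 
    gt=L[g]; 
    print(" grip y",H(g&(L[:,2]>40),1,-140,140)," x",H(g&(L[:,2]>40),0,20,140))
np.savez("frame0.npz",O=O,R=R)
E
python3 fix2.py
```

```text
top plate ctr [ 0.5656 -0.1953  0.0895]
scene plate ctr [ 0.5623 -0.1971  0.0892]
top plate z -18.727659674494756
 y of low blocks [(-114, 4), (-112, 18), (-110, 20), (-108, 17), (-106, 16), (-104, 18), (-102, 31), (-100, 59), (-98, 3), (-96, 3), (-94, 6), (-92, 5), (-90, 6), (-88, 4), (-86, 4), (-84, 4), (-82, 6), (-80, 1), (-60, 9), (-58, 10), (-56, 13), (-54, 16), (-52, 12), (-50, 16), (-48, 21), (-46, 45), (2, 1), (4, 4), (6, 4), (8, 5), (10, 4), (12, 6), (14, 4), (16, 5), (18, 4), (20, 6)]
 lugs y [(-102, 1), (-100, 4), (-98, 2), (-96, 3), (-94, 6), (-92, 5), (-90, 6), (-88, 4), (-86, 4), (-84, 4), (-82, 6), (-80, 1), (2, 2), (4, 4), (6, 3), (8, 5), (10, 4), (12, 5), (14, 4), (16, 5), (18, 5), (20, 6)]
 lug x [(-26, 2), (-25, 2), (-24, 3), (-23, 3), (-22, 3), (-21, 5), (-20, 9), (-19, 6), (-18, 11), (-17, 16)]
 grip top z [(26, 5), (28, 6), (30, 1), (32, 3), (34, 13), (36, 4), (38, 9), (40, 6), (42, 8), (44, 9), (46, 7), (48, 6), (50, 13), (52, 5), (54, 9), (56, 19), (58, 23), (60, 18), (62, 47), (64, 60), (66, 35), (68, 6)]
 grip y [(-48, 13), (-46, 9), (-44, 11), (-42, 16), (-
[... 754 characters left out ...]
-22, 8), (-21, 2), (-20, 6), (-19, 3), (-18, 5), (-17, 2)]
 grip top z [(24, 17), (26, 20), (28, 25), (30, 21), (32, 15), (34, 24), (36, 22), (38, 25), (40, 25), (42, 26), (44, 23), (46, 24), (48, 27), (50, 21), (52, 26), (54, 27), (56, 22), (58, 29), (60, 34), (62, 26), (64, 31), (66, 43)]
 grip y [(-52, 9), (-50, 76), (-48, 34), (-46, 20), (-44, 34), (-42, 21), (-40, 26), (-38, 13), (-36, 19), (-34, 14), (-32, 20), (-30, 21), (-28, 12), (-26, 18), (-24, 21), (-22, 10), (-20, 7), (-18, 6), (-16, 3)]  x [(74, 3), (76, 2), (78, 12), (80, 8), (82, 14), (84, 13), (86, 10), (88, 8), (90, 12), (92, 14), (94, 16), (96, 18), (98, 57), (100, 41), (102, 16), (104, 16), (106, 64), (108, 54), (110, 6)]
```

The bare-metal tube is at top pixel (217,220). Things it could be confused with are the green tube (142,255), the orange tube (210,305), the offcut (247,190) and the white rail. In the crop it is plain grey-white, long, and lies between two cans, so I choose it. Now I'll measure the objects.

```bash
cat > obj.py <<'E'
from h import *
C={n:cloud(n,np.load(n+"0.npz")["d"]) for n in("top","scene")}
def near(n,c,r,z0,z1):
    P=C[n].reshape(-1,3); return P[(np.hypot(P[:,0]-c[0],P[:,1]-c[1])<r)&(P[:,2]>z0)&(P[:,2]<z1)]
for n in C:
    P=near(n,(.531,.189),.08,.030,.042); r=cv2.minAreaRect((P[:,:2]*1000).astype(np.float32)); print(n,"tube",[np.round(v,1) for v in r],cv2.boxPoints(r).round(0).tolist(),len(P),np.median(P[:,2]))
    for nm,c,z0,z1,rr in [("can0",(.59,.269),.112,.128,.05),("can1",(.46,.114),.112,.128,.05),("can2",(.708,-.22),.112,.128,.05),("discs",(.443,.254),.006,.02,.045),("offcut",(.611,.113),.03,.042,.045)]:
        P=near(n,c,rr,z0,z1)
        r=cv2.minAreaRect((P[:,:2]*1000).astype(np.float32)); print(n,nm,[np.round(v,1) for v in r],"z",np.median(P[:,2]).round(4))
    print("hammer",np.round([C[n].reshape(-1,3)[:,i] for i in ()],2)) if 0 else None
E
python3 obj.py
```

```text
top tube [array([552.6, 211.1]), array([ 96.9, 119.6]), np.float64(49.5)] [[476.0, 213.0], [567.0, 135.0], [630.0, 209.0], [539.0, 287.0]] 659 0.03671531419970659
top can0 [array([592. , 270.5]), array([51.1, 51.5]), np.float64(50.8)] z 0.1206
top can1 [array([461.3, 113.3]), array([50.1, 50.2]), np.float64(1.9)] z 0.1204
top can2 [array([ 710.7, -220.4]), array([52.1, 50.2]), np.float64(4.4)] z 0.1202
top discs [array([447.2, 247.5]), array([58.6, 65.5]), np.float64(60.8)] z 0.0125
top offcut [array([613.3, 115.4]), array([36.4, 44.9]), np.float64(23.0)] z 0.0365
scene tube [array([549.7, 211.6]), array([100.6, 124.4]), np.float64(50.0)] [[470.0, 213.0], [565.0, 133.0], [630.0, 210.0], [534.0, 290.0]] 387 0.03602645005350513
scene can0 [array([590.7, 267. ]), array([51. , 52.4]), np.float64(46.0)] z 0.1197
scene can1 [array([459.9, 112.4]), array([49.8, 52.1]), np.float64(16.1)] z 0.1196
scene can2 [array([ 707.9, -222.3]), array([49.9, 51.2]), np.float64(45.2)] z 0.1199
scene discs [array([437.9, 253.6]), array([50.4, 47.9]), np.float64(71.9)] z 0.0119
scene offcut [array([610.1, 114.5]), array([35.7, 47.3]), np.float64(21.2)] z 0.0361
```

```bash
cat >> obj.py <<'E'
print()
cs=[(.5913,.2688),(.4606,.1129)]
for n in C:
    P=near(n,(.531,.189),.072,.030,.041)
    for c in cs: P=P[np.hypot(P[:,0]-c[0],P[:,1]-c[1])>.034]
    r=cv2.minAreaRect((P[:,:2]*1000).astype(np.float32)); print(n,"tube",[np.round(v,1) for v in r],cv2.boxPoints(r).round(0).tolist(),len(P))
    P=near(n,(.443,.252),.045,.010,.016); print(n,"discs",cv2.minEnclosingCircle((P[:,:2]*1000).astype(np.float32)))
E
python3 obj.py|sed -n '/^$/,$p'; python3 - <<'E'
# vector analysis
import numpy as np
E
```

```text
top tube [array([533.2, 188.3]), array([ 36.9, 119.6]), np.float64(49.5)] [[476.0, 213.0], [567.0, 135.0], [591.0, 163.0], [500.0, 241.0]] 641
top discs ((445.52392578125, 254.45596313476562), 26.52511215209961)
scene tube [array([529.2, 187.1]), array([ 36.8, 124.4]), np.float64(50.0)] [[470.0, 213.0], [565.0, 133.0], [589.0, 161.0], [493.0, 241.0]] 373
scene discs ((440.3798828125, 251.84783935546875), 27.14192771911621)
```

```bash
cat >> h.py <<'E'
z_=np.load("frame0.npz"); RC=z_["R"]; OC=z_["O"]+RC@[0,-.0397,0]   # cradle frame
def cw(p): return OC+RC@(np.asarray(p)/1000)      # cradle mm -> world
XC,YC,ZC=RC.T
def RF(s): # tool orientation square to plate; s=+1: tool y=+x_c
    return np.c_[np.cross(s*XC,-ZC),s*XC,-ZC]
TUBE=np.array([.532,.188,.018]); TY=np.radians(-40.4)
U=np.array([np.cos(TY),np.sin(TY),0])
def RT(yaw,th,s): # hand leaning by th towards +u; s=+-1 gives tool x = +-u-ish
    u=np.array([np.cos(yaw),np.sin(yaw),0]); Z=np.array([0,0,1.]); t=np.radians(th)
    tz=-(Z*np.cos(t)+u*np.sin(t)); tx=s*(u*np.cos(t)-Z*np.sin(t)); return np.c_[tx,np.cross(tz,tx),tz]
E
python3 - <<'E'
from h import *
print("cradle",OC.round(4),"grip",cw([94,8,44]).round(4),"UL corner",cw([130,175,-18]).round(3),"LL",cw([-35,175,-18]).round(3),"can1..")
for s in(1,-1):
    for nm,p in [("grip",[94,8,25]),("gripopen",[94,112,25]),("gripclear",[94,8,120]),("clamp",[94,88,25]),("place",[0,0,-13]),("placeabove",[0,0,110])]:
        q=robot.ik(cw(p),RF(s)); print(s,nm,None if q is None else np.round(q,0))
    for th in(22,25):
        for nm,p,yaw in [("pick",TUBE+U*.046,TY),("lift",TUBE+U*.046+[0,0,.14],TY),("down",np.array([.70,.09,.018])+.046*-YC,np.radians(10.7-90))]:
            R=RT(yaw,th,s); q=robot.ik(p+R[:,2]*.019+[0,0,.007],R); print(s,th,nm,None if q is None else np.round(q,0))
    for nm,z in [("re",.006),("relift",.17)]:
        R=RT(np.radians(10.7-90),0,s); q=robot.ik([.70,.09,z],R); print(s,nm,None if q is None else np.round(q,0))
E
```

```text
cradle [ 0.523  -0.2444  0.0768] grip [ 0.5723 -0.2269  0.1668] UL corner [ 0.605 -0.051  0.137] LL [ 0.472 -0.076  0.042] can1..
1 grip [ -14.    8.  -24.  -31.  -28. -131.]
1 gripopen [   4.    2.  -39.  -15.  -15. -159.]
1 gripclear [ -17.   -1.  -24.  -26.  -37. -136.]
1 clamp [  -1.    3.  -34.  -21.  -19. -150.]
1 place [ -24.   14.  -27.  -46.  -27. -108.]
1 placeabove [ -26.    0.  -29.  -35.  -37. -119.]
1 22 pick [ 21.  33.  -5. -22. -64.  40.]
1 22 lift [ 22.  25.   1. -20. -78.  34.]
1 22 down [  7.  38.   6. -25. -62.  17.]
1 25 pick [ 20.  35.  -3. -23. -67.  42.]
1 25 lift [ 20.  26.   3. -22. -80.  36.]
1 25 down [  5.  39.   7. -28. -64.  19.]
1 re [ 23.  34.  -8.   0. -48. -12.]
1 relift [ 23.  25.   1.   0. -65. -12.]
-1 grip [-14.   8. -24. -31. -28.  49.]
-1 gripopen [  4.   2. -39. -15. -15.  21.]
-1 gripclear [-17.  -1. -24. -26. -37.  44.]
-1 clamp [ -1.   3. -34. -21. -19.  30.]
-1 place [-24.  14. -27. -46. -27.  72.]
-1 placeabove [-26.   0. -29. -35. -37.  61.]
-1 22 pick [  21.   33.   -5.  -22.  -64. -140.]
-1 22 lift [  22.   25.    1.  -20.  -78. -146.]
-1 22 down [   7.   38.    6.  -25.  -62. -163.]
-1 25 pick [  20.   35.   -3.  -23.  -67. -138.]
-1 25 lift [  20.   26.    3.  -22.  -80. -144.]
-1 25 down [   5.   39.    7.  -28.  -64. -161.]
-1 re [ 23.  34.  -8.   0. -48. 168.]
-1 relift [ 23.  25.   1.   0. -65. 168.]
```

```bash
cat >> h.py <<'E'
def wproj(X,p,R):
    c=robot.camera_info("wrist"); f=210/np.tan(np.radians(c["vfov"]/2)); T=np.array(c["T_tool_cam"])
    t=(np.atleast_2d(X)-p)@R; q=(t-T[:3,3])@T[:3,:3]; r=np.hypot(q[:,0],q[:,1]); th=np.arctan2(r,q[:,2])
    return np.c_[c["cx"]+f*th*q[:,0]/r,c["cy"]+f*th*q[:,1]/r]
def wcloud(d,p,R):
    c=robot.camera_info("wrist"); f=210/np.tan(np.radians(c["vfov"]/2)); T=np.array(c["T_tool_cam"])
    v,u=np.mgrid[:420,:560]; a=u-c["cx"];b=v-c["cy"]; r=np.hypot(a,b)+1e-9; k=np.tan(r/f)/r
    q=np.stack([a*k*d,b*k*d,d],-1); return (q@T[:3,:3].T+T[:3,3])@R.T+p
def wshot(name):
    p=np.array(robot.read_position());R=np.array(robot.read_tcp_rot()); im,d=robot.grab_frame("wrist")
    np.savez(name+".npz",p=p,R=R,d=d,im=im); return p,R,im,d
def st(): print("t %.2f"%robot.read_t(),"p",np.round(robot.read_position(),4),"F",np.round(robot.read_force(),1),"w %.3f"%robot.read_grip_width())
E
python3 - <<'E'
from h import *
robot.goto(cw([91,8,115]),RF(-1)); st()
p,R,im,d=wshot("w1"); im=im[:,:,::-1].copy()
for q in [[-17,-18,22],[-17,18,22],[17-0,18,22],[17,-18,22]]:
    u=wproj(cw(np.array([94,8,44])+q),p,R)[0]; cv2.circle(im,(int(round(u[0])),int(round(u[1]))),3,(0,0,255),-1)
for q in [[-24,-60,22],[24,-60,22],[-18,-42,8],[-18,42,8],[-35,175,-18],[-35,-95,-18]]:
    u=wproj(cw(np.array(q)),p,R)[0]; cv2.circle(im,(int(round(u[0])),int(round(u[1]))),3,(255,0,255),-1)
cv2.imwrite("pics/w1.png",im)
L=(wcloud(d,p,R).reshape(-1,3)-OC)@RC*1000; ok=d.ravel()>0.02; L=L[ok]
def H(m,ax,lo,hi,w=2): return [(int(e),int(c)) for e,c in zip(np.arange(lo,hi,w),np.histogram(L[m][:,ax],np.arange(lo,hi+w,w))[0]) if c]
g=(abs(L[:,0]-94)<30)&(abs(L[:,1]-8)<35)&(L[:,2]>55)&(L[:,2]<75)
print("top z",np.median(L[g][:,2])); t=g&(abs(L[:,2]-np.median(L[g][:,2]))<3)
print("x",H(t,0,60,130,1)); print("y",H(t,1,-30,50,1)); 
E
```

```text
t 1.98 p [ 0.53   -0.2355  0.2233] F [ 0.3 -0.6  0.9] w 1.002
top z 65.22708169666367
x [(77, 35), (78, 59), (79, 61), (80, 71), (81, 62), (82, 78), (83, 53), (84, 87), (85, 46), (86, 86), (87, 53), (88, 78), (89, 61), (90, 49), (91, 90), (92, 47), (93, 94), (94, 47), (95, 92), (96, 47), (97, 84), (98, 54), (99, 76), (100, 60), (101, 61), (102, 49), (103, 4)]
y [(-11, 34), (-10, 59), (-9, 58), (-8, 62), (-7, 55), (-6, 52), (-5, 54), (-4, 50), (-3, 51), (-2, 53), (-1, 53), (0, 54), (1, 47), (2, 48), (3, 54), (4, 45), (5, 49), (6, 53), (7, 46), (8, 49), (9, 56), (10, 51), (11, 43), (12, 49), (13, 43), (14, 56), (15, 44), (16, 41), (17, 45), (18, 47), (19, 49), (20, 42), (21, 33), (22, 34), (23, 25)]
```

View pics/w1.png

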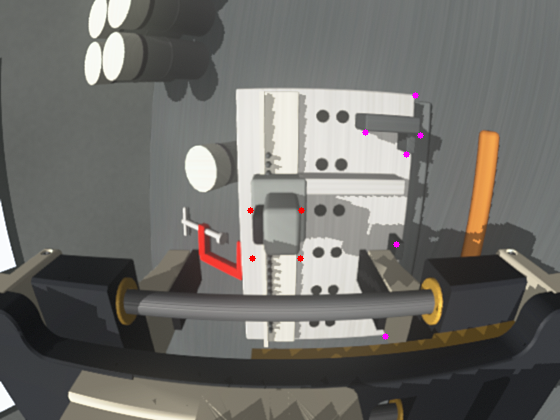

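Wrist view: the grip is at (281,222), its fixed side is at predicted x 77, and the stop face edge is at (390,132), so the model agrees within about 2 mm. Now I'll descend and squeeze.

```bash
python3 - <<'E'
from h import *
robot.servo_line(cw([91,7,26]),speed=.1); st()
robot.move_gripper(0.45); st()
robot.move_gripper(0.0); st(); robot.dwell(.2); st()
F=np.array(robot.read_force()); print("F in cradle",(F@RC).round(1), "width mm",robot.read_grip_width()*88)
L=(np.array(robot.read_position())-OC)@RC*1000; print(L)
E
```

```text
t 3.07 p [ 0.5803 -0.2265  0.1508] F [-0.2  0.1  0.8] w 1.003
t 4.03 p [ 0.5803 -0.2264  0.1503] F [-0.3 -0.  -0.6] w 0.451
t 4.42 p [ 0.5792 -0.2263  0.1497] F [-5.9  0.3  0.1] w 0.310
t 4.62 p [ 0.5792 -0.2263  0.1497] F [-6.   0.1  0.7] w 0.306
F in cradle [-4.4  1.2  3.9] width mm 26.943628757849652
[89.79443135  7.26114869 26.02357806]
```

```bash
python3 - <<'E'
from h import *
robot.servo_line(cw([90,30,26]),speed=.06); st()
print((np.array(robot.read_force())@RC).round(1),((np.array(robot.read_position())-OC)@RC*1000).round(1), robot.read_grip_width()*88)
im,d=robot.grab_frame("top"); cv2.imwrite("pics/t1.png",cv2.resize(im[140:290,280:440,::-1],None,fx=4,fy=4))
E
```

```text
t 5.15 p [ 0.5749 -0.2037  0.1497] F [-4.   0.5  0.4] w 0.310
[-2.9  1.2  2.5] [89.8 30.3 26. ] 27.25421022623809
```

View pics/t1.png

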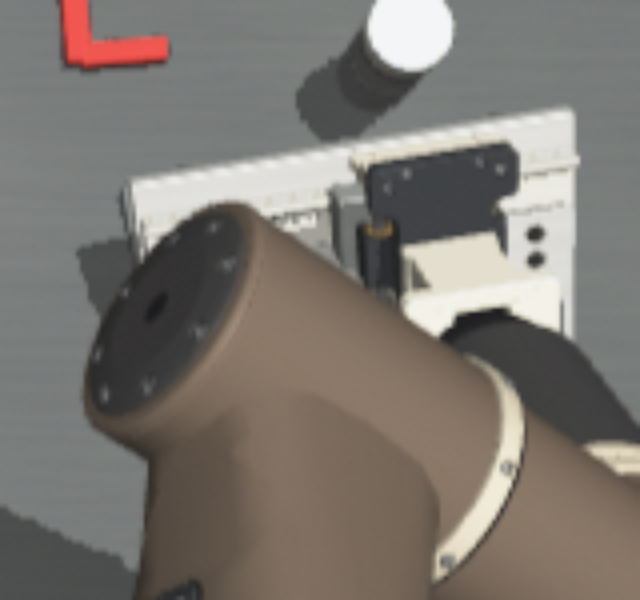

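Low force while moving, so the carriage follows. Next: slide it to about 0.124, release, and look.

```bash
python3 - <<'E'
from h import *
robot.servo_line(cw([90,111.5,26]),speed=.08); st()
print((np.array(robot.read_force())@RC).round(1),((np.array(robot.read_position())-OC)@RC*1000).round(1))
robot.move_gripper(1.0); st()
robot.servo_line(cw([90,111.5,115]),speed=.2); st()
p,R,im,d=wshot("w2"); im=im[:,:,::-1].copy(); cv2.imwrite("pics/w2.png",im)
for f in("w1","w2"):
    z=np.load(f+".npz"); L=(wcloud(z["d"],z["p"],z["R"]).reshape(-1,3)-OC)@RC*1000
    g=(abs(L[:,0]-90)<12)&(abs(L[:,2]-65)<4)&(abs(L[:,1]-((z["p"]-OC)@RC*1000)[1])<40); print(f,"grip y",np.percentile(L[g][:,1],[1,99]),g.sum())
    s=(abs(L[:,0])<24)&(L[:,2]>0)&(L[:,2]<25)&(L[:,1]<-50)&(L[:,1]>-85); print("stop y",np.percentile(L[s][:,1],[1,99]) if s.sum()>10 else 0)
E
```

```text
t 6.37 p [ 0.5599 -0.1241  0.1497] F [-5.5 -0.8  1.8] w 0.311
[-3.5  0.2  4.7] [ 89.8 111.4  26. ]
t 7.47 p [ 0.5601 -0.1239  0.1498] F [-0.7  0.3 -0.6] w 1.001
t 8.07 p [ 0.5099 -0.1333  0.2228] F [0.7 0.2 0.2] w 1.001
w1 grip y [-10.45476115  23.20497029] 1624
stop y [-75.16995611 -50.92808502]
w2 grip y [ 93.28192792 126.67103175] 1611
stop y [-69.82131097 -51.00123202]
```

View pics/w2.png

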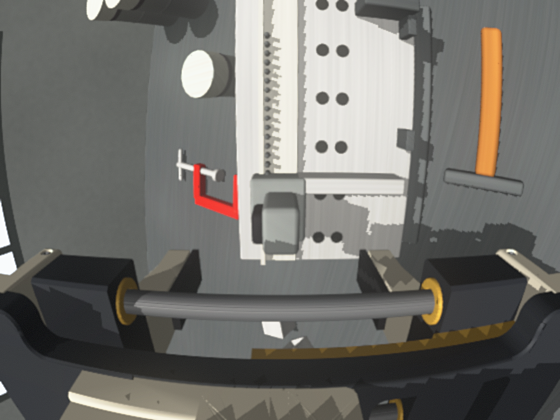

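```bash
cat >> h.py <<'E'
TH=24
def pick(c,yaw,off,zg,th=TH):
    u=np.array([np.cos(yaw),np.sin(yaw),0]); R=RT(yaw,th,1); g=np.array([c[0],c[1],0])+u*off; g[2]=zg; return g+R[:,2]*.019,R
E
python3 - <<'E'
from h import *
p=np.array(robot.read_position()); robot.servo_line(p+[-.02,.03,.05],speed=.25)
P,R=pick(TUBE,TY,.046,.19); robot.goto(P,R); st()
p,R,im,d=wshot("w3"); im=im[:,:,::-1].copy()
W=np.array([-np.sin(TY),np.cos(TY),0]);
for a in(-60,60):
    for b in(-18,18):
        u=wproj(TUBE+U*a/1e3+W*b/1e3+[0,0,.018],p,R)[0]; cv2.circle(im,(int(round(u[0])),int(round(u[1]))),3,(0,0,255),-1)
cv2.imwrite("pics/w3.png",im)
L=wcloud(d,p,R).reshape(-1,3)-[TUBE[0],TUBE[1],0]; L=np.c_[L@U,L@W,L[:,2]]*1000
m=(abs(L[:,2]-36)<5)&(abs(L[:,0])<72)&(abs(L[:,1])<40); r=cv2.minAreaRect(L[m][:,:2].astype(np.float32)); print(r,np.median(L[m][:,2]))
for nm,lo in(("can+v",1),("can-v",-1)):
    m=(abs(L[:,2]-120)<6)&(L[:,1]*lo>40)&(L[:,1]*lo<150)&(abs(L[:,0])<80); 
    if m.sum()>20: print(nm,cv2.minEnclosingCircle(L[m][:,:2].astype(np.float32)),m.sum())
m=(abs(L[:,2]-36)<6)&(L[:,0]>75)&(L[:,0]<150)&(abs(L[:,1])<50)
if m.sum()>20: print("offcut",L[m].min(0),L[m].max(0))
E
```

```text
t 9.64 p [0.5612 0.1622 0.172 ] F [0.6 0.6 0.4] w 1.000
((0.59173583984375, -0.4518413543701172), (36.36665344238281, 122.74853515625), 89.88082885742188) 36.8982697535013
can+v ((-6.802007675170898, 100.73391723632812), 27.080440521240234) 1973
can-v ((-3.8482348918914795, -103.42925262451172), 26.870433807373047) 2084
offcut [ 81.65722686 -30.47740329  30.10564057] [137.9587139   21.97972877  39.09317451]
```

View pics/w3.png

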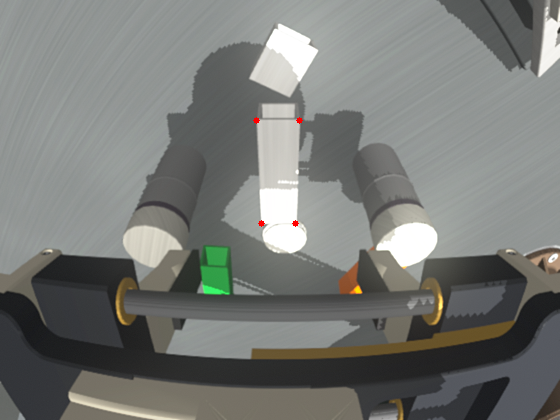

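The tube matches the prediction to under 1 mm, and the clearances to the cans and offcut hold. Now I'll take an off-centre, leaning grasp so the gripper body clears the cans.

```bash
python3 - <<'E'
from h import *
P,R=pick(TUBE,TY,.046,.027); P[:2]+=(.0006*U)[:2]
P2=P.copy(); P2[2]+=.05
robot.servo_line(P2,speed=.2); robot.move_gripper(.7); robot.servo_line(P,speed=.1); st()
robot.move_gripper(0.0); st(); print(robot.read_grip_width()*88)
robot.servo_line(P+[0,0,.012],speed=.05); st(); robot.dwell(.2); st(); print(robot.read_ft_torque())
p,R,im,d=wshot("w4"); cv2.imwrite("pics/w4.png",im[:,:,::-1])
E
```

```text
t 11.74 p [0.5616 0.1627 0.0092] F [ 0.6 -0.   0.9] w 0.701
t 12.28 p [0.5618 0.1628 0.0101] F [-0.8  0.1  2.4] w 0.409
35.983319159717176
t 12.68 p [0.5618 0.1629 0.0219] F [ 0.   0.2 -3.3] w 0.402
t 12.88 p [0.5614 0.1628 0.0214] F [-0.1  0.1 -4.3] w 0.409
[-1.36945094 -1.39858584 -0.00256435]
```

View pics/w4.png

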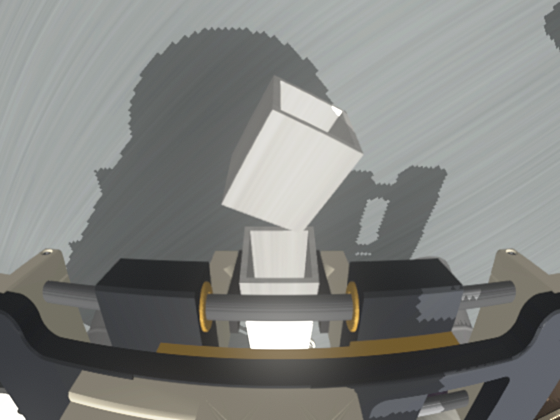

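```bash
cat >> h.py <<'E'
SD=np.array([.70,.09]); SY=np.radians(10.7-90)
E
python3 - <<'E'
from h import *
p=np.array(robot.read_position())
robot.servo_line(p+[0,0,.075],speed=.15); st()
p,R,im,d=wshot("w5"); cv2.imwrite("pics/w5.png",im[:,:,::-1])
L=wcloud(d,p,R).reshape(-1,3)-[TUBE[0],TUBE[1],0]; W=np.array([-np.sin(TY),np.cos(TY),0]); L=np.c_[L@U,L@W,L[:,2]]*1000
for a in range(-60,70,10):
    m=(abs(L[:,0]-a)<3)&(abs(L[:,1])<12)&(L[:,2]>60)&(L[:,2]<150)
    if m.sum()>5: print(a,np.percentile(L[m][:,2],[10,50,90]).round(1),m.sum())
im,d=robot.grab_frame("scene"); cv2.imwrite("pics/s5.png",cv2.resize(im[130:290,200:400,::-1],None,fx=4,fy=3.7))
E
```

```text
t 13.57 p [0.5609 0.1628 0.0959] F [-0.6  0.7 -3.5] w 0.404
-10 [122.1 122.6 122.9] 149
0 [122.1 122.5 123. ] 175
10 [122.2 122.5 122.9] 178
20 [ 89.4 122.2 122.9] 360
30 [89.  89.5 90. ] 262
40 [89.  89.4 89.9] 288
50 [ 89.1  89.9 122.7] 451
60 [ 88.1 120.2 122.7] 889
```

View pics/s5.png

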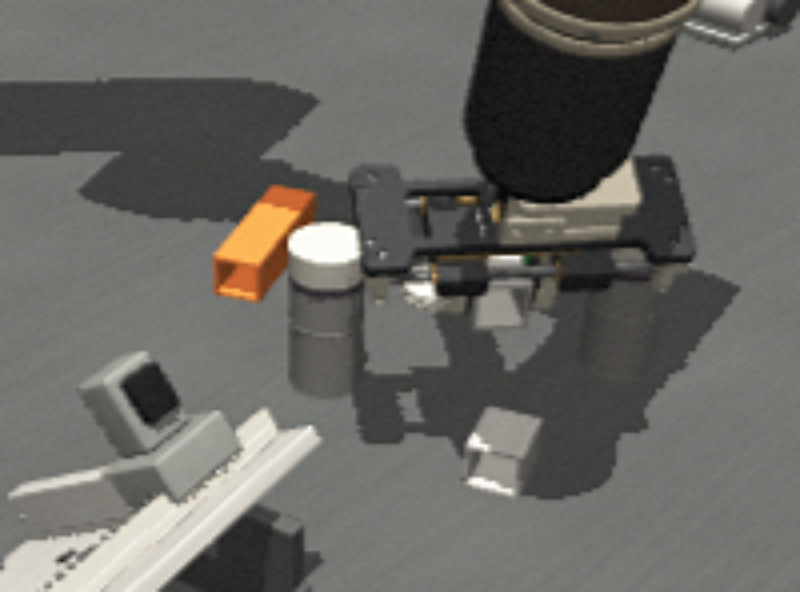

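```bash
python3 - <<'E'
from h import *
p=np.array(robot.read_position())
robot.servo_line(p+.10*U,speed=.2)
P,R=pick(SD,SY,.0466,.027); robot.goto(P+[0,0,.05],R); st()
robot.servo_line(P+[0,0,.006],speed=.12); st(); robot.servo_line(P+[0,0,.001],speed=.04); st()
robot.move_gripper(.7); st()
robot.servo_line(P+[0,0,.05],speed=.25)
R0=RT(SY,0,1); robot.goto([SD[0],SD[1],.12],R0); st()
p,R,im,d=wshot("w6"); W=np.array([-np.sin(SY),np.cos(SY),0]); u=np.array([np.cos(SY),np.sin(SY),0])
L=wcloud(d,p,R).reshape(-1,3)-[SD[0],SD[1],0]; L=np.c_[L@u,L@W,L[:,2]]*1000
m=(abs(L[:,2]-36)<4)&(abs(L[:,0])<75)&(abs(L[:,1])<30); print(cv2.minAreaRect(L[m][:,:2].astype(np.float32)),np.median(L[m][:,2]),m.sum())
cv2.imwrite("pics/w6.png",im[:,:,::-1])
E
```

```text
t 14.83 p [0.7063 0.0514 0.0593] F [ 0.2  0.1 -2.4] w 0.411
t 15.35 p [0.7069 0.0523 0.015 ] F [ 0.1 -0.7 -3.4] w 0.411
t 15.62 p [0.7074 0.0518 0.0109] F [ 0.7 -0.3 -4.8] w 0.408
t 16.30 p [0.7072 0.0518 0.0107] F [ 0.  -0.6  0.1] w 0.702
t 17.19 p [0.6989 0.092  0.1197] F [-0.2  0.6 -0.1] w 0.702
((0.7825736999511719, 0.6762027740478516), (120.46179962158203, 36.337615966796875), 0.20497295260429382) 36.78884515231589 6559
```

View pics/w6.png

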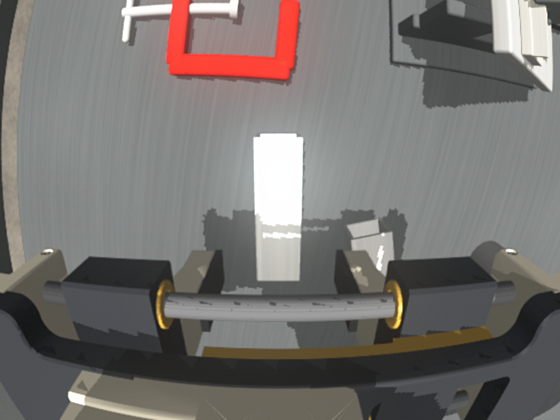

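```bash
python3 - <<'E'
from h import *
W=np.array([-np.sin(SY),np.cos(SY),0]); u=np.array([np.cos(SY),np.sin(SY),0])
c=np.array([SD[0],SD[1],0])+.0008*u+.0007*W; R0=RT(SY,0,1)
robot.move_gripper(.55)
robot.servo_line(c+[0,0,.007],speed=.14); st()
robot.move_gripper(0.0); st()
robot.servo_line(c+[0,0,.03],speed=.1); st()
robot.servo_line(c+[0,0,.33],speed=.3); st()
for z in(220,160,110,20,-10): print(z,robot.ik(cw([2.5,4,z]),RF(-1)) is not None)
E
```

```text
t 18.71 p [0.7016 0.0896 0.0079] F [ 0.4 -0.5  0.5] w 0.552
t 19.08 p [0.701  0.0894 0.008 ] F [-3.2 -0.2  5.4] w 0.405
t 19.47 p [0.7011 0.0895 0.0304] F [ 0.7 -0.4 -3.8] w 0.412
t 20.62 p [0.7    0.0894 0.3275] F [-0.4  0.3 -4.6] w 0.407
220 True
160 True
110 True
20 True
-10 True
```

```bash
python3 - <<'E'
from h import *
robot.goto(cw([3,4,200]),RF(-1)); st()
robot.servo_line(cw([3,4,70]),speed=.25); st()
print(((np.array(robot.read_position())-OC)@RC*1000).round(1))
p,R,im,d=wshot("w7"); cv2.imwrite("pics/w7.png",im[:,:,::-1])
im,d=robot.grab_frame("scene"); cv2.imwrite("pics/s7.png",cv2.resize(im[200:360,100:300,::-1],None,fx=4,fy=3.7))
E
```

```text
t 22.34 p [ 0.4126 -0.2613  0.2426] F [-0.3 -0.  -4.2] w 0.409
t 23.01 p [ 0.4856 -0.2474  0.1362] F [ 0.3 -0.9 -2.8] w 0.411
[ 3.5  3.9 70. ]
```

View pics/w7.png

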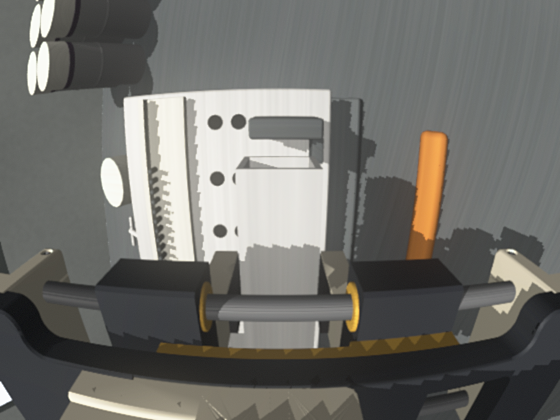

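View pics/s7.png

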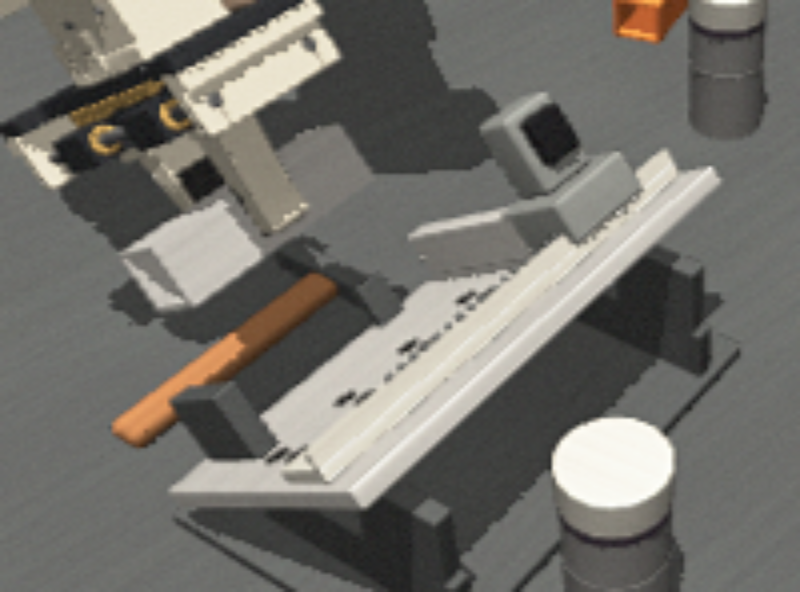

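```bash
python3 - <<'E'
from h import *
z=np.load("w7.npz"); L=(wcloud(z["d"],z["p"],z["R"]).reshape(-1,3)-OC)@RC*1000
s=(abs(L[:,0])<40)&(abs(L[:,2]-22)<3)&(L[:,1]<-50)&(L[:,1]>-90); print("stop top",np.percentile(L[s],[1,50,99],axis=0).round(1).tolist(),s.sum())
s=(L[:,0]>30)&(L[:,0]<60)&(abs(L[:,2]+18)<5)&(L[:,1]>-80)&(L[:,1]<60); print("plate z",np.median(L[s][:,2]))
t=(abs(L[:,2]-98)<6)&(abs(L[:,0])<30)&(abs(L[:,1])<80); print("tube top",np.percentile(L[t],[1,50,99],axis=0).round(1).tolist(),t.sum())
E
```

```text
stop top [[-23.0, -74.9, 19.5], [0.6, -68.3, 21.6], [23.3, -61.5, 23.1]] 1617
plate z -18.18160417418126
tube top [[-22.4, -56.0, 94.7], [4.1, -23.3, 98.2], [23.9, 36.3, 101.8]] 12848
```

```bash
python3 - <<'E'
from h import *
robot.servo_line(cw([3,4,10]),speed=.12); robot.servo_line(cw([3,4,-6]),speed=.06); robot.dwell(.1)
f0=np.array(robot.read_force())@RC; print("f0",f0.round(1))
for z in np.arange(-7,-14,-1.0):
    robot.servo_line(cw([3,4,z]),speed=.02); f=np.array(robot.read_force())@RC; pz=((np.array(robot.read_position())-OC)@RC*1000)
    print(z,pz.round(1),f.round(1))
    if f[2]-f0[2]>5: break
st()
E
```

```text
f0 [-2.1  0.1 -2.3]
-7.0 [ 3.1  4.  -6.9] [-2.1  0.9 -2.5]
-8.0 [ 3.  4. -8.] [-2.5 -0.  -1.7]
-9.0 [ 2.9  4.  -9.1] [-1.5  0.2 -3.2]
-10.0 [  2.9   4.  -10.1] [-1.7 -0.2 -3.1]
-11.0 [  3.1   4.  -10.4] [-2.6  1.2  7.2]
t 25.52 p [ 0.5305 -0.2389  0.0701] F [-6.4  0.   4.4] w 0.407
```

```bash
python3 - <<'E'
from h import *
robot.servo_line(cw([3,4,-10.5]),speed=.02); f0=np.array(robot.read_force())@RC; print(f0.round(1))
for x in np.arange(2,-3,-1.0):
    robot.servo_line(cw([x,4,-10.5]),speed=.03); f=np.array(robot.read_force())@RC; pz=((np.array(robot.read_position())-OC)@RC*1000)
    print(x,pz.round(1),f.round(1))
    if f[0]-f0[0]>5: break
robot.move_gripper(.62); st()
robot.servo_line(cw([1,4,30]),speed=.12); robot.servo_line(cw([1,4,110]),speed=.3); st()
p,R,im,d=wshot("w8"); cv2.imwrite("pics/w8.png",im[:,:,::-1])
im,d=robot.grab_frame("scene"); cv2.imwrite("pics/s8.png",cv2.resize(im[200:360,100:300,::-1],None,fx=4,fy=3.7))
L=(wcloud(np.load("w8.npz")["d"],p,R).reshape(-1,3)-OC)@RC*1000
t=(abs(L[:,2]-18)<3)&(abs(L[:,0])<30)&(L[:,1]>-57)&(L[:,1]<75); print("tube top",cv2.minAreaRect(L[t][:,:2].astype(np.float32)),np.median(L[t][:,2]))
E
```

```text
[-2.4  0.5  2. ]
2.0 [  2.7   3.8 -10.4] [0.9 1.4 3.2]
1.0 [  1.6   3.6 -10.4] [1.  0.9 3.2]
0.0 [  0.4   3.6 -10.3] [ 2.3 -0.   5.4]
-1.0 [ -0.6   3.6 -10.4] [ 1.8 -0.6  4.3]
-2.0 [ -0.9   3.6 -10.3] [5.  0.7 4.7]
t 27.61 p [ 0.5264 -0.2396  0.0669] F [-0.5  0.4  0. ] w 0.618
t 28.52 p [ 0.4611 -0.2521  0.1682] F [-0.   0.6 -0.6] w 0.622
tube top ((0.01097869873046875, 4.019783020019531), (36.31109619140625, 120.55144500732422), 0.04807678982615471) 17.812501741437497
```

View pics/w8.png

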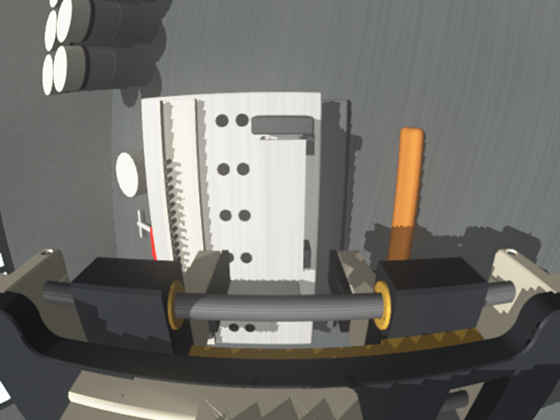

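View pics/s8.png

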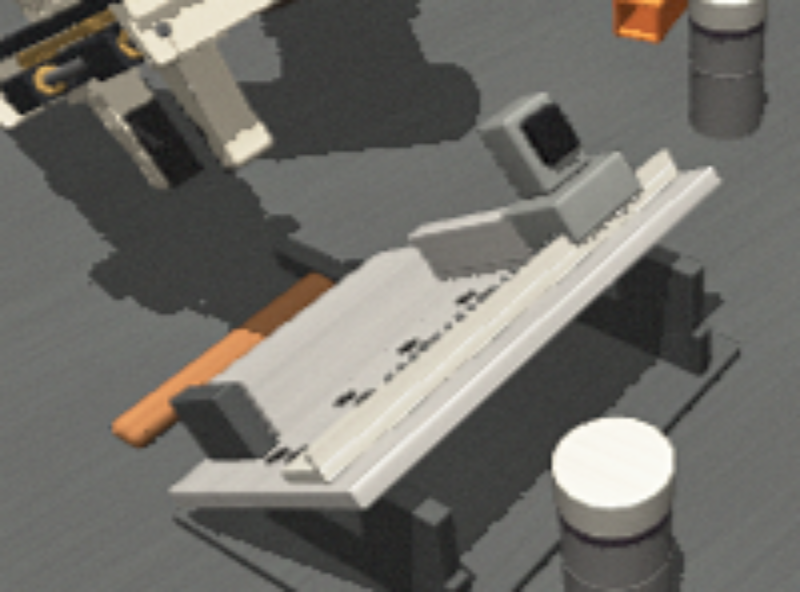

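```bash
python3 - <<'E'
from h import *
robot.goto(cw([90,111.5,115]),RF(-1)); robot.move_gripper(1.0); st()
robot.servo_line(cw([90,111.5,26]),speed=.12); st()
robot.move_gripper(0.0); robot.dwell(.15); st(); L=lambda:((np.array(robot.read_position())-OC)@RC*1000).round(1)
F=lambda:(np.array(robot.read_force())@RC).round(1)
print(L(),F(),robot.read_grip_width()*88)
robot.servo_line(cw([90,96,26]),speed=.05); print(L(),F())
robot.servo_line(cw([90,90,26]),speed=.03); print(L(),F())
f0=F()
for y in np.arange(89,82,-.75):
    robot.servo_line(cw([90,y,26]),speed=.02); f=F(); print(y,L(),f)
    if f[1]>9: break
st()
E
```

```text
t 30.15 p [ 0.5099 -0.1333  0.2227] F [ 0.2 -0.2  0.4] w 1.000
t 31.04 p [ 0.56   -0.1239  0.1501] F [-0.1  0.5  0.1] w 0.998
t 32.17 p [ 0.5598 -0.1239  0.1497] F [-5.1  0.2  1.5] w 0.307
[ 89.8 111.5  26.1] [-3.2  1.2  4.1] 27.04532688100383
[89.8 95.5 26.1] [-2.6 -0.4  4.7]
[89.7 90.1 26.1] [-2.1  0.6  5.4]
89.0 [89.8 89.3 26.1] [-2.5  1.3  6.6]
88.25 [89.8 88.7 26.1] [-1.5  2.2  6.7]
87.5 [89.7 88.  26.1] [-1.9  3.3  6.4]
86.75 [89.8 87.5 26.1] [-1.6  5.4  8. ]
86.0 [89.7 87.5 26.1] [-1.6 10.8  9.4]
t 34.23 p [ 0.5643 -0.1475  0.1496] F [-8.6  9.3  6.8] w 0.307
```

Contact came at 24.0 mm of travel, which is 0.100, with about 11 N of push. Next I release, retreat and check.

```bash
python3 - <<'E'
from h import *
robot.move_gripper(1.0); st(); robot.servo_line(cw([90,87.5,26]),speed=.02)
robot.servo_line(cw([90,87.5,120]),speed=.2); st()
p,R,im,d=wshot("w9"); cv2.imwrite("pics/w9.png",im[:,:,::-1])
L=(wcloud(d,p,R).reshape(-1,3)-OC)@RC*1000
g=(abs(L[:,0]-90)<12)&(abs(L[:,2]-65)<4)&(abs(L[:,1]-87)<40); print("grip y",np.percentile(L[g][:,1],[1,99]))
robot.goto(cw([0,30,230]),RF(-1))
p,R,im,d=wshot("w10"); cv2.imwrite("pics/w10.png",im[:,:,::-1])
L=(wcloud(d,p,R).reshape(-1,3)-OC)@RC*1000
t=(abs(L[:,2]-18)<2.5)&(abs(L[:,0])<30)&(L[:,1]>-59)&(L[:,1]<59); print("tube top",cv2.minAreaRect(L[t][:,:2].astype(np.float32)),np.median(L[t][:,2]))
im,d=robot.grab_frame("scene"); cv2.imwrite("pics/s10.png",cv2.resize(im[200:360,100:300,::-1],None,fx=4,fy=3.7))
st()
E
```

```text
t 35.34 p [ 0.5648 -0.1489  0.1498] F [ 0.4 -0.3 -0.1] w 0.999
t 36.21 p [ 0.5115 -0.1574  0.2266] F [ 0.7 -0.3 -0.3] w 0.996
grip y [ 69.48908738 103.42270229]
tube top ((-0.055255889892578125, 0.03386688232421875), (117.49577331542969, 36.181610107421875), 89.90962219238281) 17.79139015428631
t 37.02 p [ 0.3881 -0.239   0.2639] F [0.9 0.7 1.4] w 1.004
```

View pics/w10.png

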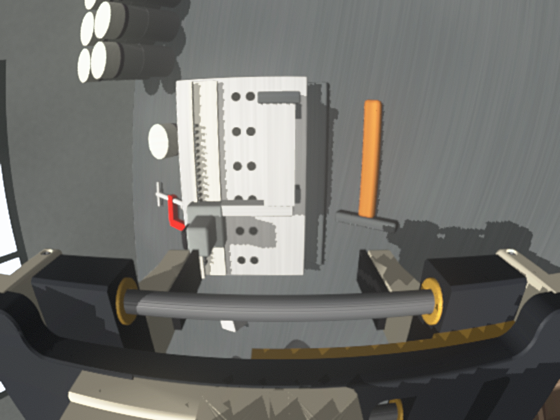

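View pics/s10.png

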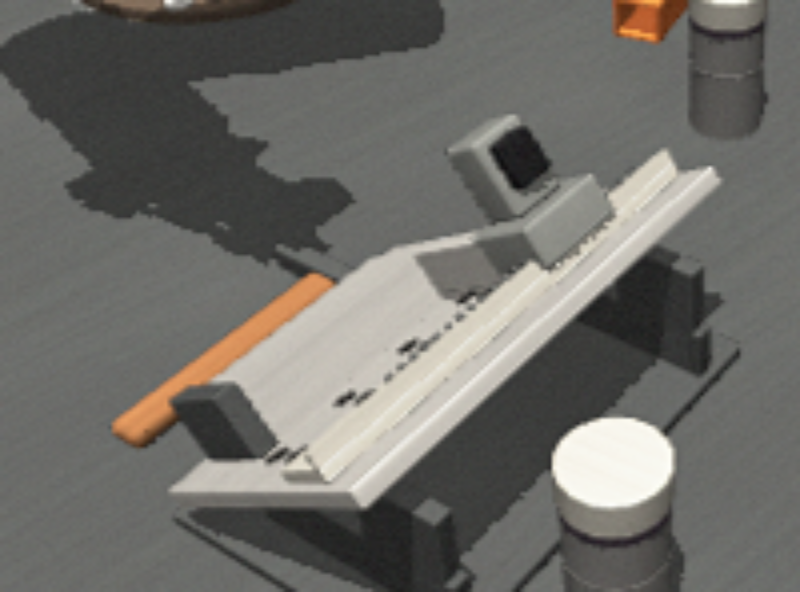

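View pics/w9.png

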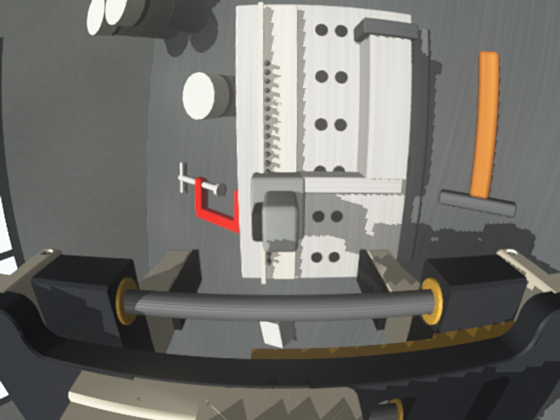

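```bash
python3 - <<'E'
from h import *
for f,y in(("w1",8),("w2",111.5),("w9",88)):
    z=np.load(f+".npz"); L=(wcloud(z["d"],z["p"],z["R"]).reshape(-1,3)-OC)@RC*1000
    g=(abs(L[:,1]-y)<9)&(L[:,2]>38)&(L[:,2]<63)&(L[:,0]>100)&(L[:,0]<125); print(f,"button x max",np.percentile(L[g][:,0],[50,95,99]).round(1),g.sum())
robot.goto([.30,-.45,.35],RT(np.radians(-100),0,1)); st()
im,d=robot.grab_frame("top"); cv2.imwrite("pics/t10.png",im[:,:,::-1])
a=cv2.imread("pics/top0.png").astype(int); C=cloud("top",d); C0=cloud("top",np.load("top0.npz")["d"])
for nm,c,z0,z1,rr in [("can0",(.592,.27),.112,.128,.05),("can1",(.461,.113),.112,.128,.05),("can2",(.71,-.22),.112,.128,.05),("discs",(.4455,.2545),.010,.016,.04),("offcut",(.613,.115),.03,.042,.045),("hammer",(.43,-.2),.006,.025,.12)]:
    o=[]
    for X in(C0,C):
        P=X.reshape(-1,3); P=P[(np.hypot(P[:,0]-c[0],P[:,1]-c[1])<rr)&(P[:,2]>z0)&(P[:,2]<z1)]; o.append((P[:,:2].mean(0)*1000).round(1).tolist())
    print(nm,o)
E
```

```text
w1 button x max [106.7 110.9 111.2] 274
w2 button x max [107.  110.8 111.1] 274
w9 button x max [106.7 110.8 111.2] 265
t 37.97 p [ 0.3006 -0.4489  0.3488] F [-0.9 -0.5 -0.4] w 1.001
can0 [[592.0, 269.9], [591.9, 270.0]]
can1 [[461.5, 113.6], [461.6, 113.5]]
can2 [[709.8, -220.0], [709.6, -219.9]]
discs [[445.2, 254.4], [444.7, 253.7]]
offcut [[613.0, 115.3], [613.3, 115.3]]
hammer [[448.5, -211.6], [444.5, -211.2]]
```

View pics/t10.png

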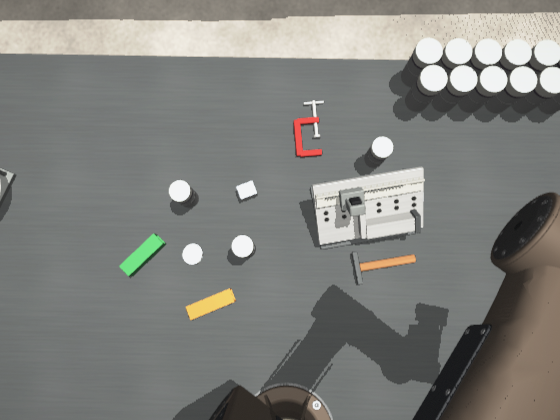

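Final top view: the tube is clamped in the fixture at (388,215), and the cans, offcut, discs, hammer and clamp sit at their original pixels. The button face is at x 111, which is fully out.

```bash
python3 - <<'E'
from rig import robot
robot.job_done(); print(robot.read_t())
E
```

```text
the job is handed in; nothing more can be done
the job is handed in; nothing more can be done
```

The job is done and handed in at about 38 s: the tube is clamped in the fixture and the jaw is locked.

**What I did**
- **Jaw opened:** I squeezed the button and slid the jaw from about 0.020 to 0.124.
- **Tube moved:** The cans left no room for the gripper body over the tube's middle. I picked it up near one end with the hand leaning, set it down on clear table and took it again at its centre.
- **Tube placed:** I set it on the sloping plate and eased it onto the lugs, with contact forces under 10 N.
- **Jaw clamped:** With the button held, I slid the jaw up 24.0 mm until it pushed with about 11 N, then let go.

**Last checks**
- **Carriage:** it has moved 80 mm from its start, so it reads about 0.100.
- **Button:** its face is fully out, at the same place as at the start.
- **Tube:** it lies flat and within about 0.1 mm of the cradle centre along the slope. That line of fit leaves out the last millimetre at each end, so it does not measure play. The evidence for no play is the hard stop at 24.0 mm.
- **Bystanders:** the three cans, discs and offcut are within 1 mm of where they started. The clamp was checked by eye only and looks unchanged. The hammer's average moved 4 mm in the depth data. I put that down to nearby fixture points in the sample, because its pixels in the top view look unchanged.
- **Not tested:** I did not try to push the jaw to test the lock.

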